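Fit a bushing in the tilted drilling jig and lock it with the keeper

TASK

Change over the tilted drilling jig: first swing its keeper bar well clear of the empty bore, then take the smaller of the two brass bushings from the wooden rack and press it straight into the bore until its shoulder is flush on the jig plate. Then swing the keeper back over the bushing's flange until it snaps into its end detent, and let go. Leave the larger bushing in its place in the rack and do not push the other things on the table about.

Things in the scene. Friction and masses are not known exactly. Their poses are not given: they have to be found in the camera images.
- small_bushing: The brass bushing to fit, round, 51 mm tall, 0.1 kg. Origin at the centre of its foot, z up its axis. From the foot: shank 20 mm diameter, 26 mm long (end chamfered 2.5 mm); flange 44 mm diameter, 5 mm thick (its underside, z = 26 mm, is the shoulder); round collar 26 mm diameter, 20 mm tall, to grip. Starts upright in a hole of the rack, flange on the rack's top, shank loose in the hole.
- small_bushing_shoulder (a point): Centre of the shoulder (underside of the flange) of the small bushing, 26 mm above its foot.
- large_bushing: A larger brass bushing of the same form in the other hole of the rack: shank 27 mm, flange 54 mm, collar 34 mm diameter, the same heights as the small one; it does not fit the bore. Origin at the centre of its foot. Not to be moved.
- rack: Fixed block of light wood, 62 (x) x 170 (y) x 34 mm (z), origin at the centre of its underside. Two holes of 31 mm in its top at y = -42 and +42 mm, 30 mm deep, hold the bushings; which bushing is in which hole varies.
- plate: The jig's fixed aluminium plate, 110 (x) x 120 (y) x 28 mm. Origin at the centre of its upper face, 68 mm above the table; z is the face's outward normal, leaning 30 degrees from vertical towards the jig's front (the robot's side, give or take its yaw); x runs up the slope, y is level. It stands on a steel foot 130 x 120 mm, fixed to the table.
- bore (a point): Centre of the bore's mouth in the plate's face, at plate x = 0, y = -8 mm. The bore runs square to the face right through the plate (21.5 mm diameter, mouth chamfered 2.5 mm). From about 9 mm deep two sprung ribs grip the shank: a push of about 8 to 15 N along the bore brings the shoulder flush, and the fit then holds it.
- keeper (a joint): Angle (rad) of the keeper, a dark steel bar, underside 6.5 mm above the plate, pivot axis square to it. 0 = seated in the end detent (starts so), pointing along plate -y, over where the flange's up-slope edge goes; grows to 1.45 as the free end swings up-slope; clear above 0.35. Stays where left (1 N moves it); below 0.4 it rides over a sprung ball (about 4 N at the knob), under 0.08 snaps to 0.
- keeper_knob (a point): Centre of the top of the keeper's knob, a round steel pin 12 mm diameter, 22 mm tall, standing square to the plate on the bar's free end, 80 mm from the pivot; its top is 34.5 mm above the plate's face. The bar is 12 mm wide, 6 mm thick.
- keeper_pivot (a point): Point on the keeper's pivot axis, at plate x = 22, y = 44 mm, 12.5 mm above the face (level with the bar's top). The axis is the plate's z; the knob moves on a circle of 80 mm radius about it.
- brass_weight: Loose turned brass gluing weight with a small head, 27 mm diameter, 43 mm tall, a bystander. Origin under its centre.
- super_glue: Loose small white glue bottle with a pointed cap, 21 mm diameter, 61 mm tall, a bystander. Origin under its centre.
- wax_pot: Loose small round pot with a black lid, 35 mm diameter, 38 mm tall, a bystander. Origin under its centre.
Not all that is in view belongs to the job. What is shaped like the small_bushing but blue or red is not meant.

How it is judged:
By the outcome, as a careful person would: the job done as asked, in the order asked, and still so for the second after the job is handed in, with the robot touching nothing.
It also fails if it takes over 58 s, if anything falls off the work surface, if the arm or the gripper's body presses on something with over 40 N, if the wrist force passes 120 N, or if a joint passes its speed limit or range.

ROBOT

A 6-joint arm with a two-finger parallel gripper is mounted at the origin on the work surface; the furniture and walls round the work are solid. World frame = base frame: x ahead of the robot, y to its left, z up, the work surface at z = 0. Lengths are in mm, angles in rad, forces in N, time in s.
With the tool pointing down it reaches from about 275 to 775 mm from the base axis. Payload 14.6 kg.
Tool frame: the origin (TCP) lies midway between the tips of the shut fingers; the grasp point (between the pads) lies 19 mm behind it; z points along the fingers, y is the line along which they close (so a half turn about z gives the same grasp; the last joint's range is limited). The gripper opens to 85 mm and grips with 20 to 120 N. Pads are 22 mm wide; open, the fingers measure 114 mm over their backs; the gripper's body (76 mm by 85 mm) begins 54 mm behind the grasp point. The pads swing forward as they close: fully open they stand 13 mm farther back than shut.
Start: joints at [-1.449, 0.263, -0.048, 1.259, 0, 1.415], TCP at [143.465, -505.021, 231.278] pointing down, gripper open.
Joint ranges: [-2.65, 2.65], [-0.89, 1.7], [-1.18, 1.37], [-2.13, 2.11], [-1.35, 1.29], [-3.14, 3.14]. Speed limits (rad/s): [1.89, 1.89, 2.57, 2.79, 3.14, 3.14].

INTERFACE

Orientations are given as a rotation vector (axis times angle).
In Python, from bench import bot gives the robot as it stands.
- The arm moves only by the tool apply_moves, never from a script. Its argument "increments" is a list of rows, each an object with "xyz": the shift along the world's x, y, z in mm, a list of three; "twist": the turn about the world's z in degrees; "gripper": the opening, from 0 (shut) to 1 (fully open). In form: [{"xyz": [tx, ty, tz], "twist": twist, "gripper": gripper}, ...]. A call has exactly 5 rows; each row shifts and turns the commanded pose from where the row before left it; what a row does not reach is not made up. A row lasts 1/10 s, in which the tool goes at most 50 mm and 8.59 degrees, less where a joint would pass 70% of its speed; a pose out of reach is approached as far as the arm can. A call is refused whole if a number of a shift passes 50 or a number of a turn 8.59, either way. A call with a gripper value outside its range is refused whole. The fingers move at their own pace and stop on an object; the grip force is fixed at half the most. Time passes only in rows, so rows that do not move let the fingers close, or fill a call up. It gives the time, the measured TCP pose, the force, the opening and the grip force at its end, in the units of the state.
- bot.read_state(): the state, without advancing time (a new reading comes with each control period).
- bot.snapshot(name): name is "scene" or "top" or "wrist"; returns a dict with "img" (384x512x3 uint8, blue, green, red), "depth" (384x512 float32, mm along the optical axis (not along the pixel's ray), 0 where there is no reading), "camera_matrix" (3x3 intrinsics, pixels), "R" (3x3) and "t" (3): a world point X has camera coordinates R X + t. Camera axes: x right, y down, z forward; pixel columns grow to the right and rows downward; lengths in mm; the calibration is good to about 2 mm. A picture is of the moment at which its call begins.
- bot.job_done(): hands the job in; it is judged then, once.
Trained networks look in the newest picture that a camera, given by its name, has taken for a name from the list of things; names that differ only in an ending like _2 or _b are one class to them, and where a whole thing is asked for, a point or a joint stands for the part that bears it (a point fixed in the world has none). Each returns a list of dicts, best first, with "confidence" (0 to 1); they miss things now and then, are a little off and sometimes report something else, mostly with a low value. They report only what shows in the picture. A call takes as long as a camera call. They do not tell look-alikes from the thing itself.
- bot.silhouettes(camera, name): "mask" (384x512 bool, what is visible of it) and "bbox" ([left, top, width, height] in pixels, round what is visible of it).
The state is a dict: "t": time; "qpos": joint angles; "dq": joint speeds; "joint_efforts": joint torques, N m; "eef_pos": TCP position; "eef_rot": TCP orientation; "force": force on the tool from outside, world axes, zero at the start; "torque": the same for the moment, N m; "gripper_width": finger opening in mm; "grip_force": force on a finger pad.
Only numpy, scipy, OpenCV 4.12 (cv2) and the standard library are available. Lean on these libraries where they do the work, as an engineer would, in place of code of your own. Each camera call takes 0.05 s, during which the arm holds its last target. There are 200 camera calls.

## Working session

There is one attempt and no reset: what is moved stays moved. The work goes in short steps, Python scripts to look and compute and a tool call to move; the robot and the scene stay as the last step left them, time stands still between calls to the robot, and variables do not carry over. Pictures are saved under pics/ and viewed, at most 13 in all, crops included, and the job is handed in when it is done.

Besides the shell and the picture viewer there is one more tool, called by a JSON object that holds its "fn" and its "kwargs". apply_moves: Moves the arm, as the interface text tells. Its arguments: {"type":"object","properties":{"increments":{"type":"array","items":{"type":"object","properties":{"xyz":{"type":"array","items":{"type":"number"}},"twist":{"type":"number"},"gripper":{"type":"number"}}}}},"required":["increments"]}

```bash
ls; mkdir -p pics
cat > h.py <<'E'
from bench import bot
import cv2, numpy as np
def world(s,u,v,z=None):
    K=s["camera_matrix"];R=np.array(s["R"]);t=np.array(s["t"])
    d=s["depth"][int(round(v)),int(round(u))] if z is None else z
    c=np.linalg.inv(K)@np.array([u,v,1.])*d
    return R.T@(c-t)
def cloud(s,mask):
    v,u=np.nonzero(mask&(s["depth"]>0)); d=s["depth"][v,u]
    c=(np.linalg.inv(s["camera_matrix"])@np.vstack([u,v,np.ones_like(u)]))*d
    return (np.array(s["R"]).T@(c-np.array(s["t"])[:,None])).T
E
python3 - <<'E'
from h import *
st=bot.read_state();print({k:np.round(v,3) for k,v in st.items()})
ims=[]
for c in("scene","top"):
    s=bot.snapshot(c); ims.append(s["img"])
    print(c,np.round(-np.array(s["R"]).T@s["t"]),s["camera_matrix"][0,0])
    for n in("small_bushing","large_bushing","rack","plate","keeper","keeper_knob","brass_weight","super_glue","wax_pot"):
        for r in bot.silhouettes(c,n)[:3]:
            p=cloud(s,r["mask"]); print(c,n,round(r["confidence"],2),r["bbox"],np.round(np.median(p,0)) if len(p) else "", np.round(p.max(0)) if len(p) else "")
    cv2.imwrite(f"pics/{c}.png",s["img"])
E
```

```text
pics
{'t': np.float64(0.0), 'qpos': array([-1.449,  0.264, -0.049,  1.259, -0.   ,  1.415]), 'dq': array([ 0.   , -0.001, -0.   ,  0.001,  0.   , -0.001]), 'joint_efforts': array([ 2.0000e-03, -6.3761e+01,  3.8457e+01,  1.4000e-02,  0.0000e+00,
       -0.0000e+00]), 'eef_pos': array([ 143.428, -504.739,  230.821]), 'eef_rot': array([-3.11 , -0.433,  0.   ]), 'force': array([-0.435, -0.259, -0.135]), 'torque': array([-0.017, -0.019,  0.011]), 'grip_force': np.float64(0.0), 'gripper_width': np.float64(85.277)}
scene [-419.  647.  809.] 484.5889530346584
scene small_bushing 0.9 [198.6, 277.8, 21.1, 23.4] [228. 279.  33.] [285. 296.  54.]
scene small_bushing 0.84 [185.4, 255.7, 19.4, 22.2] [307. 268.  33.] [355. 285.  54.]
scene small_bushing 0.76 [195.5, 210.2, 17.7, 12.3] [431. 155.  44.] [519. 173.  62.]
scene large_bushing 0.72 [169.4, 218.3, 20.8, 21.8] [430. 239.  45.] [526. 262.  63.]
scene rack 0.88 [156.9, 209.0, 72.8, 45.2] [411. 200.  30.] [514. 280.  60.]
scene keeper_knob 0.56 [257.3, 152.3, 8.1, 11.3] [ 526. -100.   84.] [689.  94. 279.]
scene brass_weight 0.67 [182.4, 197.
[... 621 characters left out ...]
.3, 29.6] [427. 186.  33.] [482. 284.  42.]
top plate 0.87 [306.9, 136.7, 52.9, 45.3] [ 505. -139.   85.] [571. -99. 100.]
top keeper 0.74 [311.0, 148.2, 42.5, 11.9] [ 494. -146.   90.] [505. -38. 692.]
top keeper_knob 0.71 [316.3, 153.6, 32.7, 4.9] [ 494. -150.   90.] [ 502. -110.   98.]
top brass_weight 0.55 [205.7, 136.2, 11.7, 14.8] [549. 144.  27.] [579. 160.  46.]
top brass_weight 0.55 [196.5, 178.1, 19.4, 19.4] [433. 150.  41.] [458. 171.  64.]
top brass_weight 0.4 [313.7, 151.2, 37.8, 9.8] [ 494. -148.   90.] [ 502. -108.   98.]
top super_glue 0.64 [250.9, 173.5, 8.2, 14.6] [448.  34.  33.] [469.  44.  61.]
top wax_pot 0.73 [177.2, 132.8, 11.4, 20.9] [551. 212.  37.] [586. 230.  42.]
```

View pics/scene.png

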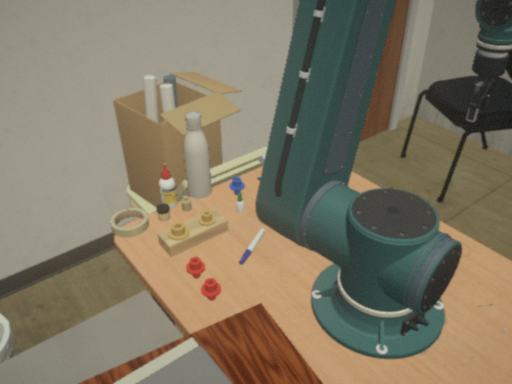

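View pics/top.png

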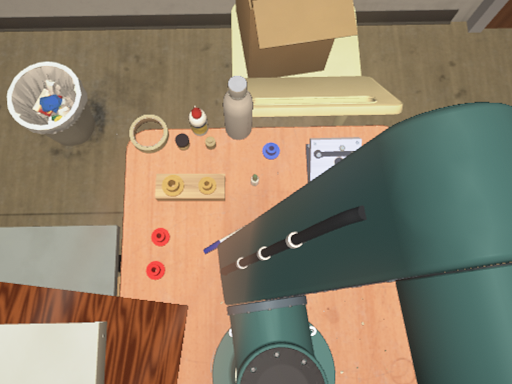

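The scene shows the rack with two brass bushings: the small one at top px (207,184) and the large one at (172,184). The jig is at about (335,155), partly under the arm. The red and blue bushings are decoys. I'll move above the jig for a close look.

{"fn": "apply_moves", "kwargs": {"increments": [{"xyz": [15,20,20],"twist": 0,"gripper": 0},{"xyz": [25,30,20],"twist": 0,"gripper": 0},{"xyz": [25,30,20],"twist": 0,"gripper": 0},{"xyz": [25,30,20],"twist": 0,"gripper": 0},{"xyz": [25,30,20],"twist": 0,"gripper": 0}]}}

```text
t: 1.5
eef_pos: [259.1, -363.7, 332.2]
eef_rot: [3.111, 0.433, 0.0]
force: [0.2, -0.9, -0.1]
gripper_width: 12.2
grip_force: 0.0
```

{"fn": "apply_moves", "kwargs": {"increments": [{"xyz": [28,34,10],"twist": 0,"gripper": 0},{"xyz": [28,34,0],"twist": 0,"gripper": 0},{"xyz": [28,34,0],"twist": 0,"gripper": 0},{"xyz": [28,34,0],"twist": 0,"gripper": 0},{"xyz": [28,34,0],"twist": 0,"gripper": 0}]}}

```text
t: 2.0
eef_pos: [399.3, -193.4, 341.5]
eef_rot: [3.111, 0.433, 0.001]
force: [1.4, -1.1, -0.1]
gripper_width: 0.1
grip_force: 0.0
```

{"fn": "apply_moves", "kwargs": {"increments": [{"xyz": [20,30,0],"twist": 0,"gripper": 0},{"xyz": [10,15,0],"twist": 0,"gripper": 0},{"xyz": [0,0,0],"twist": 0,"gripper": 0},{"xyz": [0,0,0],"twist": 0,"gripper": 0},{"xyz": [0,0,0],"twist": 0,"gripper": 0}]}}

```text
t: 2.5
eef_pos: [428.1, -150.6, 341.3]
eef_rot: [3.112, 0.432, -0.0]
force: [-0.6, -0.9, 0.7]
gripper_width: 0.1
grip_force: 0.0
```

Run:
```python
from h import *
s=bot.snapshot("wrist"); cv2.imwrite("pics/w1.png",s["img"]); np.savez("w1.npz",**s)
R=np.array(s["R"]);print(np.round(-R.T@s["t"]),np.round(R,2).tolist(),s["camera_matrix"][0,0])
for n in("plate","keeper","keeper_knob"):
    for r in bot.silhouettes("wrist",n)[:3]:
        p=cloud(s,r["mask"]); print(n,round(r["confidence"],2),r["bbox"],np.round(np.median(p,0)),np.round(p.min(0)),np.round(p.max(0)))
```

```text
[ 496. -131.  483.] [[0.27, -0.96, 0.0], [-0.92, -0.26, 0.28], [-0.27, -0.08, -0.96]] 278.91061171111465
plate 0.59 [234.2, 69.2, 98.0, 95.0] [ 495. -161.   79.] [ 429. -245.   -3.] [ 552. -102.  111.]
keeper 0.75 [239.2, 97.0, 74.2, 35.0] [ 496. -158.   90.] [ 480. -209.    7.] [ 506. -106.  111.]
keeper_knob 0.87 [240.5, 98.2, 70.1, 37.1] [ 496. -157.   90.] [ 480. -209.   69.] [ 506. -108.  111.]
```

View pics/w1.png

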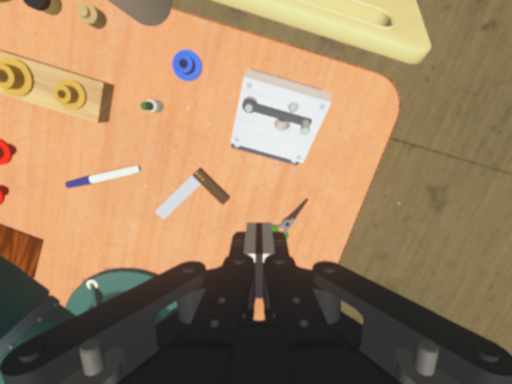

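The wrist view shows the jig at px (235–330, 70–163). The keeper runs from its pivot at (248,105) to the knob at (305,127), with the dark bore at about (282,125). Next I'll fit the plate's pose.

```bash
cat >> h.py <<'E'
def fitplate(s,lo=(230,65),hi=(335,168)):
    m=np.zeros(s["depth"].shape,bool); m[lo[1]:hi[1],lo[0]:hi[0]]=True
    P=cloud(s,m); rng=np.random.default_rng(0); best=None
    P=P[P[:,2]>25]
    for _ in range(1500):
        a,b,c=P[rng.choice(len(P),3,False)]; n=np.cross(b-a,c-a); l=np.linalg.norm(n)
        if l<100: continue
        n/=l; n*=np.sign(n[2])
        if abs(np.degrees(np.arccos(n[2]))-30)>6: continue
        k=np.abs((P-a)@n)<2.0
        if best is None or k.sum()>best.sum(): best=k
    Q=P[best];c=Q.mean(0);n=np.linalg.svd(Q-c)[2][2];n*=np.sign(n[2])
    return P,Q,c,n
E
python3 - <<'E'
from h import *
s=dict(np.load("w1.npz"))
P,Q,c,n=fitplate(s)
print(len(Q),c,n,np.degrees(np.arccos(n[2])))
yaw0=np.arctan2(-n[1],-n[0])
x=np.array([-1,0,0.])  # upslope
up=np.array([0,0,1])-n[2]*n; up/=np.linalg.norm(up); y=np.cross(n,up)
uv=np.c_[(Q-c)@up,(Q-c)@y].astype(np.float32)
r=cv2.minAreaRect(uv); print("rect",r,"yaw from normal",np.degrees(np.arctan2(up[1],up[0])))
for f in(0,1):print(np.percentile(uv[:,f],[0,1,50,99,100]))
o=c+r[0][0]*up+r[0][1]*y; print("origin",o)
# points above plate
h=(P-c)@n; k=(h>9); A=P[k]-o; A=np.c_[A@up,A@y,h[k]]
print(np.round(A[A[:,2].argsort()[::-1]][:60:2],0).tolist())
cv2.imwrite("pics/w1c.png",cv2.resize(s["img"][60:170,225:340],None,fx=5,fy=5,interpolation=cv2.INTER_CUBIC))
E
```

```text
4483 [ 485.006628   -161.0273883    68.74413639] [-0.4998396  -0.00264881  0.86611394] 29.989852980947386
rect ((-3.5184326171875, -0.7255973815917969), (111.5252685546875, 120.37042236328125), 0.004769063554704189) yaw from normal 0.30362548828337266
[-59.28059006 -57.37225243  -3.66457868  51.17647346  52.24651718]
[-60.9112587  -59.59661171   2.59699821  58.46267097  59.46389771]
origin [ 481.96315237 -161.76912421   66.98545974]
[[24.0, -39.0, 36.0], [20.0, -37.0, 36.0], [25.0, -37.0, 36.0], [23.0, -36.0, 35.0], [23.0, -31.0, 35.0], [24.0, -36.0, 35.0], [24.0, -35.0, 35.0], [18.0, -37.0, 35.0], [26.0, -32.0, 35.0], [19.0, -35.0, 35.0], [21.0, -36.0, 35.0], [19.0, -36.0, 35.0], [18.0, -38.0, 34.0], [25.0, -40.0, 34.0], [24.0, -30.0, 34.0], [20.0, -30.0, 34.0], [26.0, -38.0, 34.0], [21.0, -32.0, 34.0], [23.0, -34.0, 34.0], [25.0, -34.0, 34.0], [26.0, -34.0, 34.0], [21.0, -33.0, 34.0], [17.0, -36.0, 34.0], [17.0, -33.0, 34.0], [26.0, -35.0, 34.0], [27.0, -32.0, 33.0], [28.0, -36.0, 33.0], [27.0, -35.0, 33.0], [26.0, -31.0, 32.0], [28.0, -39.0, 31.0]]
```

View pics/w1c.png

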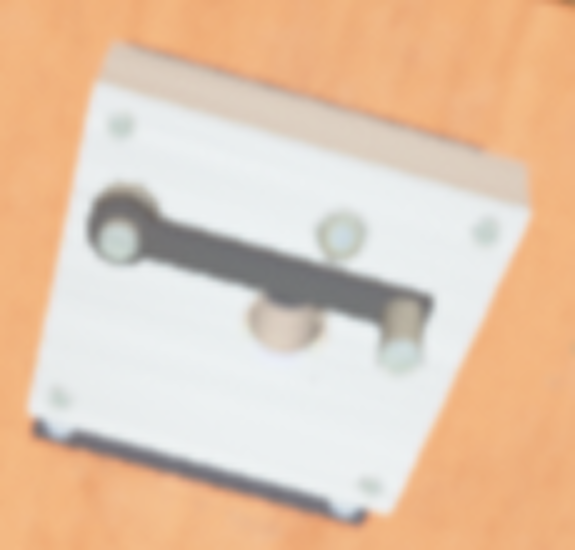

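Plate fit: origin about (482, -162, 67.5), yaw about 0, tilt 30°. The knob shows at plate (22,-35), 35 mm above the face, as specified. Now I'll go to the down-slope side of the knob with the fingers shut.

{"fn": "apply_moves", "kwargs": {"increments": [{"xyz": [6,-10,-40],"twist": -7.9,"gripper": 0},{"xyz": [6,-12,-40],"twist": -7.9,"gripper": 0},{"xyz": [5,-13,-40],"twist": 0,"gripper": 0},{"xyz": [5,-12,-40],"twist": 0,"gripper": 0},{"xyz": [0,0,-30],"twist": 0,"gripper": 0}]}}

```text
t: 3.2
eef_pos: [450.1, -198.2, 149.0]
eef_rot: [-3.141, 0.001, 0.001]
force: [0.3, 0.5, -0.5]
gripper_width: -0.2
grip_force: 0.0
```

{"fn": "apply_moves", "kwargs": {"increments": [{"xyz": [0,0,-30],"twist": 0,"gripper": 0},{"xyz": [0,0,-17],"twist": 0,"gripper": 0},{"xyz": [0,0,-10],"twist": 0,"gripper": 0},{"xyz": [0,0,0],"twist": 0,"gripper": 0},{"xyz": [0,0,0],"twist": 0,"gripper": 0}]}}

```text
t: 3.7
eef_pos: [450.8, -197.4, 95.0]
eef_rot: [3.141, 0.001, 0.001]
force: [0.3, 1.1, 0.6]
gripper_width: -0.3
grip_force: 0.0
```

{"fn": "apply_moves", "kwargs": {"increments": [{"xyz": [14,0,0],"twist": 0,"gripper": 0},{"xyz": [8,0,2],"twist": 0,"gripper": 0},{"xyz": [8,2,5],"twist": 0,"gripper": 0},{"xyz": [8,2,5],"twist": 0,"gripper": 0},{"xyz": [8,3,5],"twist": 0,"gripper": 0}]}}

```text
t: 4.2
eef_pos: [497.1, -190.1, 112.2]
eef_rot: [3.141, 0.002, 0.001]
force: [-0.6, -0.1, -0.4]
gripper_width: -0.0
grip_force: 0.6
```

{"fn": "apply_moves", "kwargs": {"increments": [{"xyz": [8,4,4],"twist": 0,"gripper": 0},{"xyz": [7,6,4],"twist": 0,"gripper": 0},{"xyz": [6,6,4],"twist": 0,"gripper": 0},{"xyz": [6,8,3],"twist": 0,"gripper": 0},{"xyz": [5,9,3],"twist": 0,"gripper": 0}]}}

```text
t: 4.7
eef_pos: [528.9, -156.3, 129.5]
eef_rot: [3.142, 0.002, 0.0]
force: [-1.4, -0.4, 0.9]
gripper_width: -0.0
grip_force: 0.7
```

{"fn": "apply_moves", "kwargs": {"increments": [{"xyz": [4,7,2],"twist": 0,"gripper": 0},{"xyz": [0,0,0],"twist": 0,"gripper": 0},{"xyz": [-15,0,0],"twist": 0,"gripper": 0},{"xyz": [-20,0,40],"twist": 0,"gripper": 0},{"xyz": [-20,0,40],"twist": 0,"gripper": 0}]}}

```text
t: 5.2
eef_pos: [476.4, -149.8, 211.6]
eef_rot: [-3.141, -0.002, 0.002]
force: [0.1, -0.4, 0.7]
gripper_width: 0.0
grip_force: 0.0
```

{"fn": "apply_moves", "kwargs": {"increments": [{"xyz": [-20,0,40],"twist": 0,"gripper": 0},{"xyz": [-10,0,40],"twist": 0,"gripper": 0},{"xyz": [0,0,20],"twist": 0,"gripper": 0},{"xyz": [0,0,0],"twist": 0,"gripper": 0.5},{"xyz": [0,0,0],"twist": 0,"gripper": 0.6}]}}

```text
t: 5.7
eef_pos: [447.7, -150.2, 310.9]
eef_rot: [3.142, 0.001, 0.001]
force: [1.2, -0.6, -0.8]
gripper_width: 28.4
grip_force: 0.0
```

Run:
```python
from h import *
s=bot.snapshot("wrist"); cv2.imwrite("pics/w2.png",s["img"]); np.savez("w2.npz",**s)
for r in bot.silhouettes("wrist","plate")[:2]+bot.silhouettes("wrist","small_bushing")[:3]+bot.silhouettes("wrist","large_bushing")[:2]+bot.silhouettes("wrist","rack")[:1]: 
  p=cloud(s,r["mask"]);print(r["confidence"],r["bbox"],np.round(np.median(p,0)))
```

```text
0.56 [221.6, 58.7, 96.5, 110.4] [ 500. -158.   76.]
0.9 [1.6, 221.6, 28.2, 25.3] [319. 253.  30.]
0.81 [42.6, 149.7, 34.3, 31.3] [440. 142.  40.]
0.78 [0.2, 262.0, 36.8, 31.4] [241. 264.  31.]
0.95 [0.3, 143.7, 24.5, 35.8] [440. 218.  38.]
0.97 [1.0, 138.5, 104.2, 46.0] [445. 156.  32.]
```

View pics/w2.png

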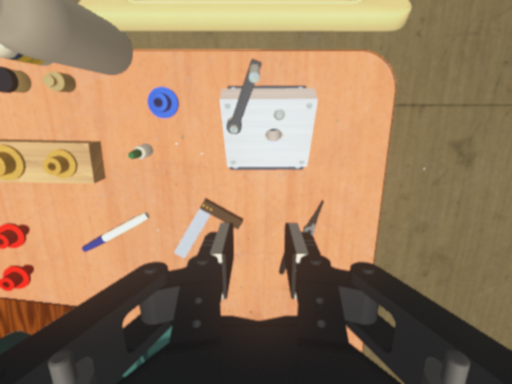

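The keeper is now swung up-slope to about 1.15 rad, knob at px (254,68), and the bore is open at (274,135). Next I'll compute the bore and go above the small bushing.

{"fn": "apply_moves", "kwargs": {"increments": [{"xyz": [-2,30,0],"twist": 0,"gripper": 0.7},{"xyz": [-2,40,-5],"twist": 0,"gripper": 0.7},{"xyz": [-2,40,-10],"twist": 0,"gripper": 0.7},{"xyz": [-2,40,-10],"twist": 0,"gripper": 0.7},{"xyz": [-2,40,-15],"twist": 0,"gripper": 0.7}]}}

```text
t: 6.45
eef_pos: [437.2, 41.5, 270.8]
eef_rot: [3.142, 0.001, 0.001]
force: [0.0, 0.2, -0.0]
gripper_width: 60.0
grip_force: 0.0
```

{"fn": "apply_moves", "kwargs": {"increments": [{"xyz": [-2,40,-20],"twist": 0,"gripper": 0.7},{"xyz": [-2,40,-20],"twist": 0,"gripper": 0.7},{"xyz": [-2,30,-30],"twist": 0,"gripper": 0.7},{"xyz": [0,0,0],"twist": 0,"gripper": 0.7},{"xyz": [0,0,0],"twist": 0,"gripper": 0.7}]}}

```text
t: 6.95
eef_pos: [432.7, 110.5, 201.6]
eef_rot: [-3.112, -0.077, 0.003]
force: [0.4, -0.0, 0.6]
gripper_width: 59.7
grip_force: 0.0
```

Run:
```python
from h import *
s=dict(np.load("w2.npz"))
P,Q,c,n=fitplate(s,(212,50),(325,172)); print("plate n",n)
up=np.array([0,0,1])-n[2]*n; up/=np.linalg.norm(up); y=np.cross(n,up)
uv=np.c_[(Q-c)@up,(Q-c)@y].astype(np.float32); r=cv2.minAreaRect(uv);print(r)
o=c+r[0][0]*up+r[0][1]*y; print("origin",o,"bore",o-8*y,"yaw",np.degrees(np.arctan2(up[1],up[0])))
# bore by image: dark blob near (274,135)
K=s["camera_matrix"];R=s["R"];t=s["t"];cam=-R.T@t
g=cv2.cvtColor(s["img"],cv2.COLOR_BGR2GRAY)[122:149,260:290]
m=(g<g.max()-35).astype(np.uint8);nn,l,st,ce=cv2.connectedComponentsWithStats(m)
for i in range(1,nn):
    if st[i][4]>20:
        u,v=ce[i]+[260,122]; d=R.T@np.linalg.inv(K)@[u,v,1]; w=cam+d*((c-cam)@n)/(d@n); print("blob",st[i],u,v,w)
s=bot.snapshot("wrist"); cv2.imwrite("pics/w3.png",s["img"]); np.savez("w3.npz",**s)
print(bot.read_state()["eef_pos"])
for nm in("small_bushing","large_bushing","rack"):
  for r in bot.silhouettes("wrist",nm)[:2]:
    p=cloud(s,r["mask"]);z=p[:,2];print(nm,r["confidence"],r["bbox"],np.round(np.median(p,0)))
    T=p[z>55]; 
    if len(T)>20 and nm!="rack": print("  top centre",cv2.minEnclosingCircle(T[:,:2].astype(np.float32)),T.mean(0),len(T))
    F=p[(z>36.5)&(z<42)]
    if len(F)>20 and nm!="rack": print("  flange",cv2.minEnclosingCircle(F[:,:2].astype(np.float32)))
    if nm=="rack":
        F=p[(z>31)&(z<37)];print(cv2.minAreaRect(F[:,:2].astype(np.float32)),np.median(F[:,2]))
```

```text
plate n [-0.49956455 -0.00216767  0.86627395]
((-4.209438323974609, 2.5122528076171875), (111.7615737915039, 120.404541015625), 0.20331229269504547)
origin [ 481.79577271 -161.79295855   66.84120389] bore [ 481.83048531 -169.79288324   66.84120389] yaw 0.24861150952440556
blob [  5   6  17  12 139] 273.31654676258995 133.48920863309354 [ 484.9784848  -169.79600089   68.65659057]
[433.2625257  110.2097946  202.21778138]
small_bushing 0.84 [359.0, 62.5, 51.7, 48.5] [526.  -6.  31.]
  flange ((525.7265014648438, -5.532772541046143), 12.123388290405273)
small_bushing 0.73 [122.1, 238.1, 33.5, 31.5] [322. 259.  35.]
  flange ((317.6434631347656, 259.7330322265625), 12.237013816833496)
large_bushing 0.88 [129.1, 137.0, 51.1, 47.4] [442. 229.  39.]
  top centre ((439.631103515625, 233.01199340820312), 17.258956909179688) [440.00955935 232.78727391  57.6473222 ] 604
  flange ((439.56072998046875, 233.23533630371094), 27.223403930664062)
rack 0.87 [116.9, 128.1, 153.8, 67.6] [446. 185.  33.]
((438.4117431640625, 191.7377471923828), (170.68138122558594, 62.46928787231445), 88.8600082397461) 32.86523324200129
```

View pics/w3.png

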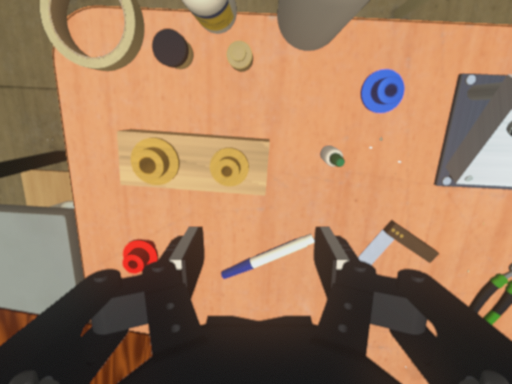

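The wrist view over the rack shows the small bushing at px (229,167), the large one at (155,161) and nothing close by the collar. Next I'll measure the small bushing's centre.

Run:
```python
from h import *
s=dict(np.load("w3.npz"))
m=np.zeros(s["depth"].shape,bool);m[143:190,203:252]=True
p=cloud(s,m);z=p[:,2]
for a,b in((54,62),(36,41)):
    T=p[(z>a)&(z<b)];print(cv2.minEnclosingCircle(T[:,:2].astype(np.float32)),len(T),np.median(T[:,2]),(T.min(0)+T.max(0))/2)
```

```text
((437.5101623535156, 149.33038330078125), 13.123406410217285) 386 57.662919737868144 [437.72595507 149.49615011  56.96505762]
((437.63385009765625, 149.48313903808594), 22.14137840270996) 661 37.83401320956965 [437.67575058 148.97647954  38.37857505]
```

{"fn": "apply_moves", "kwargs": {"increments": [{"xyz": [2,15,-10],"twist": -2.8,"gripper": 0.55},{"xyz": [2.5,24,-20],"twist": 0,"gripper": 0.55},{"xyz": [0,0,-25],"twist": 0,"gripper": 0.55},{"xyz": [0,0,-25],"twist": 0,"gripper": 0.55},{"xyz": [0,0,0],"twist": 0,"gripper": 0.55}]}}

```text
t: 7.65
eef_pos: [437.0, 114.8, 118.9]
eef_rot: [-3.085, -0.064, 0.009]
force: [-1.1, -0.4, 0.4]
gripper_width: 47.2
grip_force: 0.0
```

Run:
```python
from h import *
from scipy.spatial.transform import Rotation as Ro
st=bot.read_state();print({k:np.round(v,3).tolist() for k,v in st.items()})
print(Ro.from_rotvec(st["eef_rot"]).as_matrix().round(3))
```

```text
{'t': 7.65, 'qpos': [0.04, 0.207, -0.449, 0.919, 0.056, 3.141], 'dq': [0.002, -0.032, 0.077, 0.086, -0.001, -0.0], 'joint_efforts': [0.1, -51.567, 32.349, -2.591, 0.202, -0.0], 'eef_pos': [436.97, 114.791, 118.917], 'eef_rot': [-3.085, -0.064, 0.009], 'force': [-1.113, -0.357, 0.357], 'torque': [-0.119, 0.016, 0.009], 'grip_force': 0.0, 'gripper_width': 47.157}
[[ 0.999  0.041 -0.007]
 [ 0.041 -0.998  0.055]
 [-0.005 -0.056 -0.998]]
```

{"fn": "apply_moves", "kwargs": {"increments": [{"xyz": [0,0,0],"twist": 8.5,"gripper": 0.55},{"xyz": [0,0,0],"twist": 8.5,"gripper": 0.55},{"xyz": [0,15,0],"twist": 0,"gripper": 0.55},{"xyz": [0,15,0],"twist": 0,"gripper": 0.55},{"xyz": [0,0,0],"twist": 0,"gripper": 0.55}]}}

```text
t: 8.15
eef_pos: [439.0, 146.1, 122.3]
eef_rot: [-3.042, -0.522, 0.013]
force: [-0.1, -0.4, 0.2]
gripper_width: 47.1
grip_force: 0.0
```

```bash
cat > st.py <<'E'
from h import *
from scipy.spatial.transform import Rotation as Ro
st=bot.read_state();print({k:np.round(st[k],3).tolist() for k in("t","qpos","eef_pos","force","torque","gripper_width","grip_force")})
M=Ro.from_rotvec(st["eef_rot"]).as_matrix();print("zdir",M[:,2].round(3),"xdir",M[:,0].round(3),"yaw",np.degrees(np.arctan2(M[1,0],M[0,0])))
E
python3 st.py
```

```text
{'t': 8.15, 'qpos': [0.111, 0.226, -0.412, 0.944, 0.054, 2.912], 'eef_pos': [438.985, 146.122, 122.283], 'force': [-0.128, -0.449, 0.229], 'torque': [-0.059, 0.008, 0.059], 'gripper_width': 47.079, 'grip_force': 0.0}
zdir [-0.018  0.053 -0.998] xdir [0.943 0.333 0.001] yaw 19.478718148440112
```

Joint 6 ran into its limit, which put a 3° lean on the tool. I'll unwind to the other limit to cancel it, then work at the half-turn yaw.

{"fn": "apply_moves", "kwargs": {"increments": [{"xyz": [0,0,20],"twist": 8.5,"gripper": 0.55},{"xyz": [0,0,20],"twist": 8.5,"gripper": 0.55},{"xyz": [0,0,0],"twist": 8.5,"gripper": 0.55},{"xyz": [0,0,0],"twist": 8.5,"gripper": 0.55},{"xyz": [0,0,0],"twist": 8.5,"gripper": 0.55}]}}

```text
t: 8.65
eef_pos: [438.8, 144.7, 162.2]
eef_rot: [-2.649, -1.6, 0.044]
force: [0.9, 0.0, -0.3]
gripper_width: 47.1
grip_force: 0.0
```

{"fn": "apply_moves", "kwargs": {"increments": [{"xyz": [0,0,0],"twist": 8.5,"gripper": 0.55},{"xyz": [0,0,0],"twist": 8.5,"gripper": 0.55},{"xyz": [0,0,0],"twist": 8.5,"gripper": 0.55},{"xyz": [0,0,0],"twist": 8.5,"gripper": 0.55},{"xyz": [0,0,0],"twist": 8.5,"gripper": 0.55}]}}

```text
t: 9.15
eef_pos: [438.8, 144.7, 162.0]
eef_rot: [-1.897, -2.462, 0.068]
force: [0.8, -0.0, 0.1]
gripper_width: 47.3
grip_force: 0.0
```

{"fn": "apply_moves", "kwargs": {"increments": [{"xyz": [0,0,0],"twist": 8.5,"gripper": 0.55},{"xyz": [0,0,0],"twist": 8.5,"gripper": 0.55},{"xyz": [0,0,0],"twist": 8.5,"gripper": 0.55},{"xyz": [0,0,0],"twist": 8.5,"gripper": 0.55},{"xyz": [0,0,0],"twist": 8.5,"gripper": 0.55}]}}

```text
t: 9.65
eef_pos: [438.8, 144.7, 162.0]
eef_rot: [-0.881, -2.999, 0.083]
force: [-0.6, 0.4, -0.4]
gripper_width: 46.9
grip_force: 0.0
```

```bash
python3 st.py
```

```text
{'t': 9.65, 'qpos': [0.168, 0.22, -0.304, 1.084, -0.041, 0.74], 'eef_pos': [438.81, 144.726, 162.024], 'force': [-0.6, 0.435, -0.423], 'torque': [0.027, -0.022, -0.032], 'gripper_width': 46.937, 'grip_force': 0.0}
zdir [-0.029 -0.047 -0.998] xdir [-0.841  0.541 -0.001] yaw 147.26398759359293
```

{"fn": "apply_moves", "kwargs": {"increments": [{"xyz": [0,0,0],"twist": 8.5,"gripper": 0.55},{"xyz": [0,0,0],"twist": 8.5,"gripper": 0.55},{"xyz": [0,0,0],"twist": 8.5,"gripper": 0.55},{"xyz": [0,0,0],"twist": 8.5,"gripper": 0.55},{"xyz": [0,0,0],"twist": 8.5,"gripper": 0.55}]}}

```text
t: 10.15
eef_pos: [438.7, 144.7, 162.0]
eef_rot: [-0.267, 3.123, -0.086]
force: [0.8, -0.2, -0.3]
gripper_width: 47.2
grip_force: 0.0
```

{"fn": "apply_moves", "kwargs": {"increments": [{"xyz": [0,0,0],"twist": 8.5,"gripper": 0.55},{"xyz": [0,0,0],"twist": 8.5,"gripper": 0.55},{"xyz": [0,0,0],"twist": 8.5,"gripper": 0.55},{"xyz": [0,0,0],"twist": 8.5,"gripper": 0.55},{"xyz": [0,0,0],"twist": 8.5,"gripper": 0.55}]}}

```text
t: 10.65
eef_pos: [438.7, 144.7, 162.0]
eef_rot: [-1.372, 2.797, -0.077]
force: [-0.2, 0.3, 0.4]
gripper_width: 47.0
grip_force: 0.0
```

{"fn": "apply_moves", "kwargs": {"increments": [{"xyz": [0,0,0],"twist": 8.5,"gripper": 0.55},{"xyz": [0,0,0],"twist": 8.5,"gripper": 0.55},{"xyz": [0,0,0],"twist": 8.5,"gripper": 0.55},{"xyz": [0,0,0],"twist": 8.5,"gripper": 0.55},{"xyz": [0,0,0],"twist": 8.5,"gripper": 0.55}]}}

```text
t: 11.15
eef_pos: [438.7, 144.7, 162.1]
eef_rot: [-2.281, 2.099, -0.058]
force: [0.8, 0.6, -0.6]
gripper_width: 47.3
grip_force: 0.0
```

{"fn": "apply_moves", "kwargs": {"increments": [{"xyz": [0,0,0],"twist": 8.5,"gripper": 0.55},{"xyz": [0,0,0],"twist": 8.5,"gripper": 0.55},{"xyz": [0,0,0],"twist": 8.5,"gripper": 0.55},{"xyz": [0,0,0],"twist": 8.5,"gripper": 0.55},{"xyz": [0,0,0],"twist": 8.5,"gripper": 0.55}]}}

```text
t: 11.65
eef_pos: [438.7, 144.7, 162.1]
eef_rot: [-2.877, 1.126, -0.031]
force: [0.5, -0.1, -0.1]
gripper_width: 46.6
grip_force: 0.0
```

{"fn": "apply_moves", "kwargs": {"increments": [{"xyz": [0,0,0],"twist": 8.5,"gripper": 0.55},{"xyz": [0,0,0],"twist": 8.5,"gripper": 0.55},{"xyz": [0,0,0],"twist": 8.5,"gripper": 0.55},{"xyz": [0,0,0],"twist": 8.5,"gripper": 0.55},{"xyz": [0,0,0],"twist": 8.5,"gripper": 0.55}]}}

```text
t: 12.15
eef_pos: [438.8, 144.7, 162.1]
eef_rot: [-3.086, 0.007, -0.0]
force: [-0.2, 0.9, -0.3]
gripper_width: 46.7
grip_force: 0.0
```

```bash
python3 st.py
```

```text
{'t': 12.15, 'qpos': [0.107, 0.182, -0.354, 1.029, 0.055, -3.03], 'eef_pos': [438.776, 144.659, 162.069], 'force': [-0.218, 0.923, -0.309], 'torque': [-0.063, -0.008, -0.001], 'gripper_width': 46.732, 'grip_force': 0.0}
zdir [ 0.     0.055 -0.998] xdir [ 1.    -0.004  0.   ] yaw -0.24330315493981655
```

{"fn": "apply_moves", "kwargs": {"increments": [{"xyz": [0,0,0],"twist": 6.3,"gripper": 0.55},{"xyz": [0,-15,0],"twist": 0,"gripper": 0.55},{"xyz": [0,-20,0],"twist": 0,"gripper": 0.55},{"xyz": [0,0,0],"twist": 0,"gripper": 0.55},{"xyz": [0,0,0],"twist": 0,"gripper": 0.55}]}}

```text
t: 12.65
eef_pos: [437.0, 127.8, 161.5]
eef_rot: [-3.097, -0.12, 0.003]
force: [-0.4, 0.1, -1.0]
gripper_width: 47.0
grip_force: 0.0
```

```bash
python3 st.py
```

```text
{'t': 12.65, 'qpos': [0.078, 0.177, -0.361, 1.033, 0.042, -3.141], 'eef_pos': [436.966, 127.752, 161.5], 'force': [-0.447, 0.05, -0.954], 'torque': [-0.002, -0.019, 0.057], 'gripper_width': 46.99, 'grip_force': 0.0}
zdir [-0.004  0.042 -0.999] xdir [ 0.997  0.077 -0.   ] yaw 4.428714185826528
```

{"fn": "apply_moves", "kwargs": {"increments": [{"xyz": [0,-20,0],"twist": 0,"gripper": 0.55},{"xyz": [0,-20,0],"twist": 0,"gripper": 0.55},{"xyz": [0,-20,0],"twist": 0,"gripper": 0.55},{"xyz": [0,0,0],"twist": 0,"gripper": 0.55},{"xyz": [0,0,0],"twist": 0,"gripper": 0.55}]}}

```text
t: 13.15
eef_pos: [435.3, 101.9, 161.3]
eef_rot: [-3.125, -0.056, 0.002]
force: [0.0, 0.4, 0.2]
gripper_width: 46.8
grip_force: 0.0
```

```bash
python3 st.py
```

```text
{'t': 13.15, 'qpos': [0.037, 0.166, -0.375, 1.03, 0.017, -3.141], 'eef_pos': [435.262, 101.924, 161.286], 'force': [0.037, 0.411, 0.164], 'torque': [0.008, -0.02, -0.003], 'gripper_width': 46.775, 'grip_force': 0.0}
zdir [-0.001  0.016 -1.   ] xdir [ 0.999  0.036 -0.001] yaw 2.042847431873406
```

{"fn": "apply_moves", "kwargs": {"increments": [{"xyz": [0,-20,0],"twist": 0,"gripper": 0.55},{"xyz": [0,-18,0],"twist": 0,"gripper": 0.55},{"xyz": [0,0,0],"twist": 0,"gripper": 0.55},{"xyz": [0,0,0],"twist": -8.5,"gripper": 0.55},{"xyz": [0,0,0],"twist": -8.5,"gripper": 0.55}]}}

```text
t: 13.65
eef_pos: [434.9, 85.7, 161.3]
eef_rot: [-3.108, 0.459, 0.001]
force: [0.9, 0.9, 0.5]
gripper_width: 47.2
grip_force: 0.0
```

```bash
python3 st.py
```

```text
{'t': 13.65, 'qpos': [0.01, 0.161, -0.381, 1.029, 0.0, -2.838], 'eef_pos': [434.903, 85.66, 161.292], 'force': [0.93, 0.88, 0.529], 'torque': [-0.006, -0.015, 0.047], 'gripper_width': 47.177, 'grip_force': 0.0}
zdir [-0.001  0.    -1.   ] xdir [ 0.957 -0.289 -0.001] yaw -16.80453197229315
```

{"fn": "apply_moves", "kwargs": {"increments": [{"xyz": [0,10,0],"twist": -8.16,"gripper": 0.55},{"xyz": [0,10,0],"twist": -8.16,"gripper": 0.55},{"xyz": [0,10,0],"twist": -8.16,"gripper": 0.55},{"xyz": [0,10,0],"twist": -8.16,"gripper": 0.55},{"xyz": [0,10,0],"twist": -8.16,"gripper": 0.55}]}}

```text
t: 14.15
eef_pos: [434.9, 136.2, 161.3]
eef_rot: [-2.753, 1.513, 0.001]
force: [-0.3, 0.3, -0.1]
gripper_width: 47.0
grip_force: 0.0
```

{"fn": "apply_moves", "kwargs": {"increments": [{"xyz": [2.7,10,0],"twist": -8.16,"gripper": 0.55},{"xyz": [0,3.7,0],"twist": -8.16,"gripper": 0.55},{"xyz": [0,0,0],"twist": -8.16,"gripper": 0.55},{"xyz": [0,0,0],"twist": -8.16,"gripper": 0.55},{"xyz": [0,0,0],"twist": -8.16,"gripper": 0.55}]}}

```text
t: 14.65
eef_pos: [437.6, 149.5, 161.3]
eef_rot: [-2.052, 2.377, 0.001]
force: [0.2, -1.1, 0.4]
gripper_width: 47.3
grip_force: 0.0
```

{"fn": "apply_moves", "kwargs": {"increments": [{"xyz": [0,0,0],"twist": -8.16,"gripper": 0.55},{"xyz": [0,0,0],"twist": -8.16,"gripper": 0.55},{"xyz": [0,0,0],"twist": -8.16,"gripper": 0.55},{"xyz": [0,0,0],"twist": -8.16,"gripper": 0.55},{"xyz": [0,0,0],"twist": -8.16,"gripper": 0.55}]}}

```text
t: 15.15
eef_pos: [437.6, 149.4, 161.2]
eef_rot: [-1.095, 2.944, 0.001]
force: [-0.5, -0.4, -0.2]
gripper_width: 46.7
grip_force: 0.0
```

{"fn": "apply_moves", "kwargs": {"increments": [{"xyz": [0,0,-10],"twist": -8.16,"gripper": 0.55},{"xyz": [0,0,-15],"twist": -8.16,"gripper": 0.55},{"xyz": [0,0,-15],"twist": -8.16,"gripper": 0.55},{"xyz": [0,0,-10],"twist": -8.16,"gripper": 0.55},{"xyz": [0,0,0],"twist": -8.16,"gripper": 0.55}]}}

```text
t: 15.65
eef_pos: [436.9, 149.3, 110.1]
eef_rot: [-0.0, -3.141, 0.0]
force: [0.1, -0.9, 0.2]
gripper_width: 47.1
grip_force: 0.0
```

```bash
python3 st.py
```

```text
{'t': 15.65, 'qpos': [0.153, 0.233, -0.439, 0.9, -0.0, 0.153], 'eef_pos': [436.863, 149.331, 110.089], 'force': [0.122, -0.927, 0.2], 'torque': [-0.058, 0.055, 0.008], 'gripper_width': 47.061, 'grip_force': 0.0}
zdir [-0.001 -0.    -1.   ] xdir [-1.     0.     0.001] yaw 179.99877859294642
```

{"fn": "apply_moves", "kwargs": {"increments": [{"xyz": [0.5,0,-25],"twist": 0,"gripper": 0.55},{"xyz": [0,0,-25],"twist": 0,"gripper": 0.55},{"xyz": [0,0,-15],"twist": 0,"gripper": 0.55},{"xyz": [0,0,0],"twist": 0,"gripper": 0.3},{"xyz": [0,0,0],"twist": 0,"gripper": 0}]}}

```text
t: 16.15
eef_pos: [438.1, 149.4, 46.6]
eef_rot: [-0.009, 3.141, -0.0]
force: [-0.5, 0.2, -0.6]
gripper_width: 23.2
grip_force: 58.8
```

{"fn": "apply_moves", "kwargs": {"increments": [{"xyz": [0,0,0],"twist": 0,"gripper": 0},{"xyz": [0,0,0],"twist": 0,"gripper": 0},{"xyz": [0,0,0],"twist": 0,"gripper": 0},{"xyz": [0,0,0],"twist": 0,"gripper": 0},{"xyz": [0,0,0],"twist": 0,"gripper": 0}]}}

```text
t: 16.65
eef_pos: [438.1, 149.5, 46.4]
eef_rot: [-0.009, 3.14, -0.0]
force: [-0.2, -0.1, -0.7]
gripper_width: 23.4
grip_force: 58.8
```

{"fn": "apply_moves", "kwargs": {"increments": [{"xyz": [0,0,8],"twist": 0,"gripper": 0},{"xyz": [0,0,7],"twist": 0,"gripper": 0},{"xyz": [-4,0,0],"twist": 0,"gripper": 0},{"xyz": [-4,0,0],"twist": 0,"gripper": 0},{"xyz": [-4,0,0],"twist": 0,"gripper": 0}]}}

```text
t: 17.15
eef_pos: [427.7, 149.5, 62.0]
eef_rot: [-0.009, 3.137, -0.0]
force: [10.9, -1.2, 2.8]
gripper_width: 23.2
grip_force: 59.3
```

{"fn": "apply_moves", "kwargs": {"increments": [{"xyz": [-4,0,0],"twist": 0,"gripper": 0},{"xyz": [-4,0,0],"twist": 0,"gripper": 0},{"xyz": [-4,0,0],"twist": 0,"gripper": 0},{"xyz": [-1,0,0],"twist": 0,"gripper": 0},{"xyz": [0,0,0],"twist": 0,"gripper": 0}]}}

```text
t: 17.65
eef_pos: [414.7, 149.6, 61.9]
eef_rot: [-0.009, 3.137, 0.0]
force: [7.6, 0.0, 2.6]
gripper_width: 23.4
grip_force: 61.1
```

```bash
python3 - <<'E'
from h import *
s=bot.snapshot("wrist"); cv2.imwrite("pics/w4.png",s["img"]); np.savez("w4.npz",**s)
print(bot.silhouettes("wrist","small_bushing")[0]["bbox"])
E
python3 st.py
```

```text
[25.8, 318.7, 32.7, 14.2]
{'t': 17.75, 'qpos': [0.161, 0.248, -0.575, 0.743, -0.001, 0.156], 'eef_pos': [414.725, 149.555, 61.919], 'force': [7.373, -0.765, 1.287], 'torque': [-0.075, -1.687, 0.018], 'gripper_width': 23.393, 'grip_force': 61.099}
zdir [ 0.005  0.    -1.   ] xdir [-1.    -0.006 -0.005] yaw -179.6707698780654
```

View pics/w4.png

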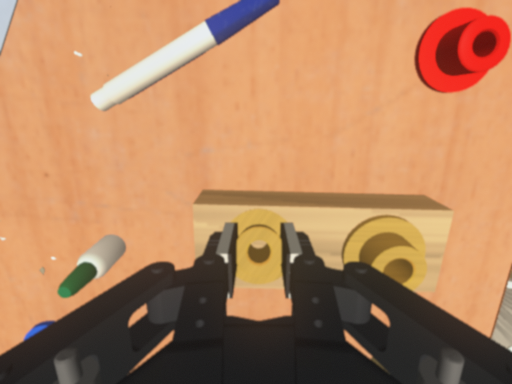

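The bushing has pivoted in the grip; its collar top shows at px (258,250) and its flange at (260,235). I'll measure its tilt from depth.

```bash
cat > tilt.py <<'E'
from h import *
import sys
def planes(s,u0=234,u1=284,v0=205,v1=292):
    m=np.zeros(s["depth"].shape,bool);m[v0:v1,u0:u1]=True
    hsv=cv2.cvtColor(s["img"],cv2.COLOR_BGR2HSV); m&=(hsv[...,1]>90)
    P=cloud(s,m); st=bot.read_state()["eef_pos"]
    P=P[(np.linalg.norm(P-st,axis=1)<45)]; rng=np.random.default_rng(0)
    for k in range(2):
        best=np.zeros(len(P),bool)
        for _ in range(2000):
            a,b,c=P[rng.choice(len(P),3,False)];n=np.cross(b-a,c-a);l=np.linalg.norm(n)
            if l<40: continue
            n/=l;n*=np.sign(n[2])
            if n[2]<.7: continue
            q=np.abs((P-a)@n)<.8
            if q.sum()>best.sum(): best=q
        Q=P[best];c=Q.mean(0);n=np.linalg.svd(Q-c)[2][2];n*=np.sign(n[2])
        print(len(P),len(Q),"c-tcp",(c-st).round(1),"n",n.round(3),"lean x deg",np.degrees(np.arctan2(-n[0],n[2])).round(1),"lean y",np.degrees(np.arctan2(n[1],n[2])).round(1))
        P=P[~best]
if len(sys.argv)>1: planes(dict(np.load(sys.argv[1])))
E
python3 tilt.py w4.npz
```

```text
3708 1184 c-tcp [ 1.9  0.5 11.7] n [-0.336  0.014  0.942] lean x deg 19.6 lean y 0.8
2524 937 c-tcp [ 4.8  0.1 -8.3] n [-0.337  0.002  0.941] lean x deg 19.7 lean y 0.1
```

{"fn": "apply_moves", "kwargs": {"increments": [{"xyz": [-3,0,0],"twist": 0,"gripper": 0},{"xyz": [-3,0,0],"twist": 0,"gripper": 0},{"xyz": [-2,0,0],"twist": 0,"gripper": 0},{"xyz": [0,0,0],"twist": 0,"gripper": 0},{"xyz": [0,0,0],"twist": 0,"gripper": 0}]}}

```text
t: 18.25
eef_pos: [406.7, 149.6, 61.9]
eef_rot: [-0.009, 3.137, 0.0]
force: [7.2, 0.8, 1.2]
gripper_width: 23.1
grip_force: 60.6
```

```bash
python3 - <<'E'
from h import *
s=bot.snapshot("wrist"); np.savez("w5.npz",**s)
E
python3 tilt.py w5.npz; python3 st.py
```

```text
3741 1160 c-tcp [ 3.6  0.4 11.7] n [-0.461  0.007  0.887] lean x deg 27.5 lean y 0.5
2581 994 c-tcp [13.4  0.4 -5.5] n [-0.47   0.01   0.882] lean x deg 28.1 lean y 0.6
{'t': 18.3, 'qpos': [0.164, 0.237, -0.592, 0.738, -0.001, 0.159], 'eef_pos': [406.695, 149.566, 61.864], 'force': [7.393, -0.059, 1.105], 'torque': [-0.033, -1.69, -0.03], 'gripper_width': 23.778, 'grip_force': 60.58}
zdir [ 0.005  0.    -1.   ] xdir [-1.    -0.006 -0.005] yaw -179.66753403390533
```

{"fn": "apply_moves", "kwargs": {"increments": [{"xyz": [0,0,15],"twist": 0,"gripper": 0},{"xyz": [0,0,25],"twist": 0,"gripper": 0},{"xyz": [0,0,30],"twist": 0,"gripper": 0},{"xyz": [5,-15,25],"twist": 0,"gripper": 0},{"xyz": [5,-30,20],"twist": 0,"gripper": 0}]}}

```text
t: 18.8
eef_pos: [414.8, 104.9, 177.5]
eef_rot: [-0.013, 3.14, 0.0]
force: [0.6, -0.6, -1.2]
gripper_width: 23.3
grip_force: 60.5
```

{"fn": "apply_moves", "kwargs": {"increments": [{"xyz": [5,-35,10],"twist": 0,"gripper": 0},{"xyz": [5,-35,0],"twist": 0,"gripper": 0},{"xyz": [5,-35,0],"twist": 0,"gripper": 0},{"xyz": [5,-35,0],"twist": 0,"gripper": 0},{"xyz": [5,-35,0],"twist": 0,"gripper": 0}]}}

```text
t: 19.3
eef_pos: [439.5, -71.8, 186.1]
eef_rot: [-0.009, 3.141, 0.0]
force: [0.6, 0.6, -0.7]
gripper_width: 23.5
grip_force: 60.5
```

{"fn": "apply_moves", "kwargs": {"increments": [{"xyz": [2,-35,0],"twist": 0,"gripper": 0},{"xyz": [2,-35,0],"twist": 0,"gripper": 0},{"xyz": [0,-20,0],"twist": 0,"gripper": 0},{"xyz": [0,-8,0],"twist": 0,"gripper": 0},{"xyz": [0,0,0],"twist": 0,"gripper": 0}]}}

```text
t: 19.8
eef_pos: [443.7, -168.8, 185.9]
eef_rot: [-0.007, 3.141, 0.001]
force: [-0.7, 0.0, -0.5]
gripper_width: 23.2
grip_force: 60.5
```

```bash
python3 - <<'E'
from h import *
s=bot.snapshot("wrist"); np.savez("w6.npz",**s); cv2.imwrite("pics/w6.png",s["img"])
E
python3 tilt.py w6.npz; python3 st.py
```

```text
3053 1125 c-tcp [ 4.  -0.3 11.7] n [-0.39   0.005  0.921] lean x deg 23.0 lean y 0.3
1928 952 c-tcp [11.  -0.3 -7. ] n [-0.39   0.007  0.921] lean x deg 23.0 lean y 0.4
{'t': 19.85, 'qpos': [-0.534, 0.197, -0.264, 1.11, 0.001, -0.54], 'eef_pos': [443.758, -168.04, 186.034], 'force': [-0.149, -0.291, 0.128], 'torque': [0.045, 0.032, -0.078], 'gripper_width': 23.049, 'grip_force': 60.513}
zdir [ 0.  0. -1.] xdir [-1.    -0.006 -0.   ] yaw -179.68391490443705
```

View pics/w6.png

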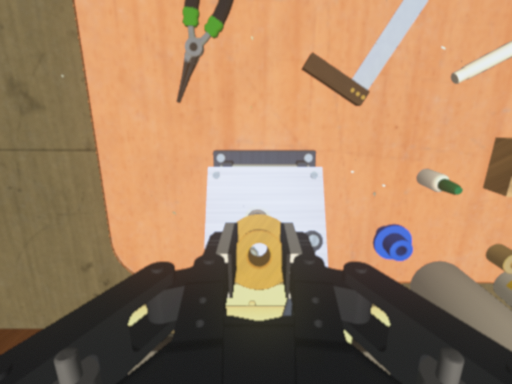

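The bushing is held over the jig with the bore rim just showing at px (258,213). It leans 23° because the pads sprang back a little; the bore will take it the rest of the way. Bringing the foot to the mouth.

{"fn": "apply_moves", "kwargs": {"increments": [{"xyz": [5,-1,-30],"twist": 0,"gripper": 0},{"xyz": [5,-0.5,-30],"twist": 0,"gripper": 0},{"xyz": [0,0,-16],"twist": 0,"gripper": 0},{"xyz": [0,0,0],"twist": 0,"gripper": 0},{"xyz": [1.5,0,-2.6],"twist": 0,"gripper": 0}]}}

```text
t: 20.35
eef_pos: [455.7, -169.3, 108.4]
eef_rot: [-0.011, 3.14, -0.0]
force: [-0.5, -0.2, 0.2]
gripper_width: 23.3
grip_force: 60.5
```

{"fn": "apply_moves", "kwargs": {"increments": [{"xyz": [1.5,0,-2.6],"twist": 0,"gripper": 0},{"xyz": [1,0,-1.7],"twist": 0,"gripper": 0},{"xyz": [1,0,-1.7],"twist": 0,"gripper": 0},{"xyz": [0,0,0],"twist": 0,"gripper": 0},{"xyz": [0,0,0],"twist": 0,"gripper": 0}]}}

```text
t: 20.85
eef_pos: [459.1, -170.1, 101.8]
eef_rot: [-0.009, 3.141, -0.0]
force: [0.3, 0.1, 0.2]
gripper_width: 23.5
grip_force: 60.5
```

{"fn": "apply_moves", "kwargs": {"increments": [{"xyz": [1,0,-1.7],"twist": 0,"gripper": 0},{"xyz": [1,0,-1.7],"twist": 0,"gripper": 0},{"xyz": [0.5,0,-0.9],"twist": 0,"gripper": 0},{"xyz": [0,0,0],"twist": 0,"gripper": 0},{"xyz": [0,0,0],"twist": 0,"gripper": 0}]}}

```text
t: 21.35
eef_pos: [461.4, -170.0, 97.2]
eef_rot: [-0.009, 3.141, 0.0]
force: [-2.6, -0.5, -3.1]
gripper_width: 23.2
grip_force: 60.3
```

```bash
python3 - <<'E'
from h import *
s=bot.snapshot("wrist"); np.savez("w7.npz",**s)
E
python3 tilt.py w7.npz; python3 st.py
```

```text
3019 1129 c-tcp [ 4.3  0.3 11.8] n [-0.36   0.014  0.933] lean x deg 21.1 lean y 0.8
1890 893 c-tcp [ 9.7  0.4 -7.3] n [-0.369  0.006  0.929] lean x deg 21.7 lean y 0.4
{'t': 21.4, 'qpos': [-0.519, 0.29, -0.395, 0.885, 0.0, -0.525], 'eef_pos': [461.489, -169.959, 97.258], 'force': [-1.627, -0.268, -3.423], 'torque': [0.136, 0.456, 0.068], 'gripper_width': 23.429, 'grip_force': 60.253}
zdir [ 0.001  0.    -1.   ] xdir [-1.    -0.006 -0.001] yaw -179.66043422103982
```

{"fn": "apply_moves", "kwargs": {"increments": [{"xyz": [-2,0,-0.7],"twist": 0,"gripper": 0},{"xyz": [-2,0,-0.8],"twist": 0,"gripper": 0},{"xyz": [-2,0,-1],"twist": 0,"gripper": 0},{"xyz": [-1,0,-0.5],"twist": 0,"gripper": 0},{"xyz": [0,0,0],"twist": 0,"gripper": 0}]}}

```text
t: 21.9
eef_pos: [455.6, -170.3, 95.0]
eef_rot: [-0.009, 3.138, -0.001]
force: [4.2, 1.9, 5.6]
gripper_width: 23.3
grip_force: 61.0
```

```bash
python3 - <<'E'
from h import *
s=bot.snapshot("wrist"); np.savez("w7.npz",**s)
E
python3 tilt.py w7.npz; python3 st.py
```

```text
2959 1145 c-tcp [ 3.6  0.4 11.7] n [-0.47   0.024  0.882] lean x deg 28.0 lean y 1.6
1814 949 c-tcp [13.8  0.4 -5.4] n [-0.465  0.002  0.885] lean x deg 27.7 lean y 0.1
{'t': 21.95, 'qpos': [-0.526, 0.282, -0.414, 0.871, 0.001, -0.532], 'eef_pos': [455.672, -170.321, 95.046], 'force': [4.915, 1.428, 5.449], 'torque': [0.391, -1.157, 0.018], 'gripper_width': 23.338, 'grip_force': 60.999}
zdir [ 0.004 -0.    -1.   ] xdir [-1.    -0.006 -0.004] yaw -179.65385551699978
```

{"fn": "apply_moves", "kwargs": {"increments": [{"xyz": [0.5,0,-1.7],"twist": 0,"gripper": 0},{"xyz": [0.5,0,-1.7],"twist": 0,"gripper": 0},{"xyz": [1,0,-1.7],"twist": 0,"gripper": 0},{"xyz": [0,0,0],"twist": 0,"gripper": 0},{"xyz": [0,0,0],"twist": 0,"gripper": 0}]}}

```text
t: 22.45
eef_pos: [458.1, -170.3, 90.0]
eef_rot: [-0.01, 3.137, -0.0]
force: [6.3, 1.2, 3.8]
gripper_width: 23.1
grip_force: 60.8
```

```bash
python3 - <<'E'
from h import *
s=bot.snapshot("wrist"); np.savez("w7.npz",**s)
E
python3 tilt.py w7.npz; python3 st.py
```

```text
2962 1148 c-tcp [ 3.7  0.4 11.6] n [-0.474 -0.005  0.881] lean x deg 28.3 lean y -0.3
1814 935 c-tcp [14.2  0.2 -5.1] n [-0.478  0.006  0.878] lean x deg 28.6 lean y 0.4
{'t': 22.5, 'qpos': [-0.524, 0.29, -0.418, 0.859, 0.002, -0.53], 'eef_pos': [458.043, -170.275, 89.966], 'force': [6.597, 2.899, 4.3], 'torque': [0.533, -1.654, 0.028], 'gripper_width': 23.56, 'grip_force': 60.836}
zdir [ 0.004 -0.    -1.   ] xdir [-1.    -0.006 -0.004] yaw -179.64367933549485
```

{"fn": "apply_moves", "kwargs": {"increments": [{"xyz": [1.1,0.3,-2.2],"twist": 0,"gripper": 0},{"xyz": [1.2,0.2,-2.2],"twist": 0,"gripper": 0},{"xyz": [1.2,0,-2.2],"twist": 0,"gripper": 0},{"xyz": [1.2,0,-2.2],"twist": 0,"gripper": 0},{"xyz": [0,0,0],"twist": 0,"gripper": 0}]}}

```text
t: 23.0
eef_pos: [463.1, -170.1, 81.4]
eef_rot: [-0.01, 3.137, -0.001]
force: [7.3, 0.9, 5.7]
gripper_width: 23.4
grip_force: 60.8
```

```bash
python3 - <<'E'
from h import *
s=bot.snapshot("wrist"); np.savez("w7.npz",**s)
E
python3 tilt.py w7.npz; python3 st.py
```

```text
2953 1127 c-tcp [ 3.9  0.3 11.8] n [-0.457  0.005  0.889] lean x deg 27.2 lean y 0.3
1826 913 c-tcp [14.2  0.5 -5.2] n [-0.477  0.013  0.879] lean x deg 28.5 lean y 0.8
{'t': 23.05, 'qpos': [-0.518, 0.305, -0.423, 0.838, 0.002, -0.524], 'eef_pos': [463.101, -170.039, 81.344], 'force': [7.112, 1.791, 4.953], 'torque': [0.359, -1.83, -0.003], 'gripper_width': 23.357, 'grip_force': 60.839}
zdir [ 0.005 -0.001 -1.   ] xdir [-1.    -0.006 -0.005] yaw -179.64578033242654
```

{"fn": "apply_moves", "kwargs": {"increments": [{"xyz": [1,0,-1.7],"twist": 0,"gripper": 0},{"xyz": [1,0,-1.7],"twist": 0,"gripper": 0},{"xyz": [0.5,0,-0.9],"twist": 0,"gripper": 0},{"xyz": [0.3,0,-0.5],"twist": 0,"gripper": 0},{"xyz": [0,0,0],"twist": 0,"gripper": 0}]}}

```text
t: 23.55
eef_pos: [465.2, -170.1, 76.8]
eef_rot: [-0.009, 3.138, -0.002]
force: [0.5, 1.2, 14.5]
gripper_width: 23.0
grip_force: 62.0
```

```bash
python3 - <<'E'
from h import *
s=bot.snapshot("wrist"); np.savez("w7.npz",**s)
E
python3 tilt.py w7.npz; python3 st.py
```

```text
2958 1127 c-tcp [ 3.8  0.6 11.9] n [-0.476  0.005  0.879] lean x deg 28.4 lean y 0.3
1831 926 c-tcp [14.5  0.3 -4.9] n [-0.484  0.001  0.875] lean x deg 28.9 lean y 0.1
{'t': 23.6, 'qpos': [-0.516, 0.313, -0.425, 0.829, 0.001, -0.522], 'eef_pos': [465.164, -170.045, 76.832], 'force': [0.501, 1.318, 15.673], 'torque': [0.339, -0.563, 0.059], 'gripper_width': 23.399, 'grip_force': 61.965}
zdir [ 0.004 -0.001 -1.   ] xdir [-1.    -0.006 -0.004] yaw -179.65646904595417
```

{"fn": "apply_moves", "kwargs": {"increments": [{"xyz": [0.3,0,-0.7],"twist": 0,"gripper": 0},{"xyz": [0.3,0,-0.7],"twist": 0,"gripper": 0},{"xyz": [0,0,0],"twist": 0,"gripper": 0},{"xyz": [0,0,0],"twist": 0,"gripper": 0},{"xyz": [0,0,0],"twist": 0,"gripper": 0}]}}

```text
t: 24.1
eef_pos: [464.8, -170.2, 75.4]
eef_rot: [-0.009, 3.14, -0.003]
force: [-6.4, -1.2, 19.9]
gripper_width: 23.1
grip_force: 64.5
```

```bash
python3 - <<'E'
from h import *
s=bot.snapshot("wrist"); np.savez("w7.npz",**s)
E
python3 tilt.py w7.npz; python3 st.py
```

```text
2958 1127 c-tcp [ 4.   0.4 13. ] n [-0.501 -0.015  0.865] lean x deg 30.1 lean y -1.0
1831 915 c-tcp [15.2  0.2 -3.6] n [-0.495  0.006  0.869] lean x deg 29.6 lean y 0.4
{'t': 24.15, 'qpos': [-0.515, 0.315, -0.426, 0.827, -0.001, -0.521], 'eef_pos': [464.733, -170.147, 75.383], 'force': [-6.137, -0.912, 20.681], 'torque': [0.076, 0.938, -0.123], 'gripper_width': 23.679, 'grip_force': 64.454}
zdir [ 0.002 -0.002 -1.   ] xdir [-1.    -0.005 -0.002] yaw -179.6854683863722
```

{"fn": "apply_moves", "kwargs": {"increments": [{"xyz": [0,0,0],"twist": 0,"gripper": 0.3},{"xyz": [0,0,0],"twist": 0,"gripper": 0.5},{"xyz": [0,0,0],"twist": 0,"gripper": 0.5},{"xyz": [0,0,0],"twist": 0,"gripper": 0.5},{"xyz": [-5,0,10],"twist": 0,"gripper": 0.5}]}}

```text
t: 24.65
eef_pos: [459.2, -169.3, 83.7]
eef_rot: [0.01, -3.141, -0.001]
force: [-0.0, 0.2, 0.6]
gripper_width: 42.7
grip_force: 0.0
```

{"fn": "apply_moves", "kwargs": {"increments": [{"xyz": [-10,0,25],"twist": 0,"gripper": 0.5},{"xyz": [-10,0,35],"twist": 0,"gripper": 0.5},{"xyz": [0,0,40],"twist": 0,"gripper": 0.3},{"xyz": [0,0,20],"twist": 0,"gripper": 0},{"xyz": [0,0,0],"twist": 0,"gripper": 0}]}}

```text
t: 25.15
eef_pos: [440.4, -170.2, 207.5]
eef_rot: [-0.009, 3.137, -0.004]
force: [0.4, -0.5, 0.1]
gripper_width: 0.5
grip_force: 0.0
```

```bash
python3 - <<'E'
from h import *
s=bot.snapshot("wrist"); np.savez("w8.npz",**s); cv2.imwrite("pics/w8.png",s["img"])
E
python3 st.py
```

```text
{'t': 25.2, 'qpos': [-0.542, 0.18, -0.232, 1.156, 0.0, -0.548], 'eef_pos': [439.913, -169.818, 205.631], 'force': [-0.023, 0.688, 0.04], 'torque': [-0.027, -0.008, -0.024], 'gripper_width': 0.133, 'grip_force': 0.0}
zdir [ 0.003 -0.001 -1.   ] xdir [-1.    -0.006 -0.003] yaw -179.6624433731571
```

View pics/w8.png

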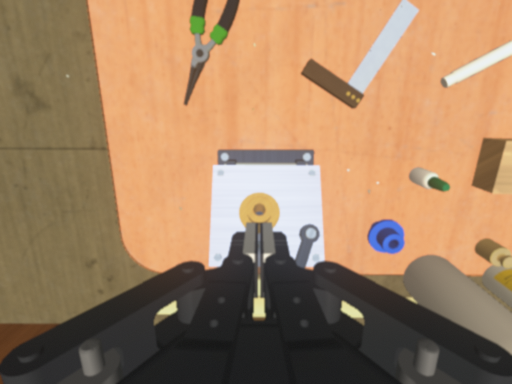

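The bushing sits in the bore at px (259,209), and the keeper pivot shows at (311,233). I'll check the flush heights and the clearance behind the jig.

Run:
```python
from h import *
s=dict(np.load("w8.npz"))
P,Q,c,n=fitplate(s,(205,160),(330,225)); print(n,np.degrees(np.arccos(n[2])))
m=np.zeros(s["depth"].shape,bool);m[188:230,236:284]=True
A=cloud(s,m);h=(A-c)@n
hist,e=np.histogram(h,np.arange(-3,30,1));print(list(zip(e[:-1],hist)))
up=np.array([n[2],0,-n[0]]);
for a,b in((3.5,7),(23,27.5)):
    k=(h>a)&(h<b);print(np.median(h[k]),cv2.minEnclosingCircle(A[k][:,:2].astype(np.float32)),A[k].mean(0))
F=A[(h>3.5)&(h<7)];cc=F.mean(0);nn=np.linalg.svd(F-cc)[2][2];print("flange n",nn*np.sign(nn[2]))
s=dict(np.load("w2.npz"))
m=np.zeros(s["depth"].shape,bool);m[0:50,100:410]=True
A=cloud(s,m);k=(A[:,1]<-80)&(A[:,1]>-240);A=A[k];print("back",[ (b,A[A[:,2]>b][:,0].min().round() if (A[:,2]>b).any() else None) for b in(20,60,100,150,200,250)])
# keeper knob in w2
m[:]=False;m[55:110,225:275]=True
A=cloud(s,m);o=np.array([481.8,-161.8,66.9]);n=np.array([-.5,0,.866]);u=np.array([.866,0,.5])
h=(A-o)@n;k=(h>30)&(h<38)&((A-o)@u>30);X=A[k]-o;print("knob plate",np.median(X@u),np.median(X[:,1]),k.sum())
```

```text
[-0.49900197 -0.00199632  0.86659855] 29.934256570049808
[(np.int64(-3), np.int64(1)), (np.int64(-2), np.int64(60)), (np.int64(-1), np.int64(288)), (np.int64(0), np.int64(326)), (np.int64(1), np.int64(51)), (np.int64(2), np.int64(5)), (np.int64(3), np.int64(23)), (np.int64(4), np.int64(176)), (np.int64(5), np.int64(278)), (np.int64(6), np.int64(72)), (np.int64(7), np.int64(9)), (np.int64(8), np.int64(2)), (np.int64(9), np.int64(3)), (np.int64(10), np.int64(3)), (np.int64(11), np.int64(2)), (np.int64(12), np.int64(6)), (np.int64(13), np.int64(4)), (np.int64(14), np.int64(2)), (np.int64(15), np.int64(2)), (np.int64(16), np.int64(2)), (np.int64(17), np.int64(4)), (np.int64(18), np.int64(5)), (np.int64(19), np.int64(2)), (np.int64(20), np.int64(3)), (np.int64(21), np.int64(6)), (np.int64(22), np.int64(7)), (np.int64(23), np.int64(24)), (np.int64(24), np.int64(157)), (np.int64(25), np.int64(192)), (np.int64(26), np.int64(42)), (np.int64(27), np.int64(1)), (np.int64(28), np.int64(0))]
5.267201399541852 ((477.894287109375, -169.62709045410156), 21.721424102783203) [ 474.96366259 -169.54375914   69.25046353]
25.163931516670424 ((468.3478698730469, -169.9293212890625), 12.732361793518066) [ 468.23520255 -169.78769309   88.33679465]
flange n [-0.50404459  0.00170365  0.86367595]
back [(20, np.float64(621.0)), (60, None), (100, None), (150, None), (200, None), (250, None)]
knob plate 98.37748754643256 16.81480666712909 119
```

The bushing is flush: flange 5.2 mm and collar 25.2 mm above the face, leaning 30°. The keeper is at about 1.27 rad. Now I'll swing it back, starting from its +y side.

{"fn": "apply_moves", "kwargs": {"increments": [{"xyz": [24,12,2],"twist": 0,"gripper": 0},{"xyz": [30,16,0],"twist": 0,"gripper": 0},{"xyz": [34,16,0],"twist": 0,"gripper": 0},{"xyz": [30,16,0],"twist": 0,"gripper": 0},{"xyz": [0,0,0],"twist": 0,"gripper": 0}]}}

```text
t: 25.7
eef_pos: [559.6, -107.8, 204.5]
eef_rot: [0.013, -3.141, -0.002]
force: [-0.9, -0.0, -1.2]
gripper_width: -0.2
grip_force: 0.0
```

{"fn": "apply_moves", "kwargs": {"increments": [{"xyz": [0,0,-25],"twist": 0,"gripper": 0},{"xyz": [0,0,-25],"twist": 0,"gripper": 0},{"xyz": [0,0,-19],"twist": 0,"gripper": 0},{"xyz": [0,0,0],"twist": 0,"gripper": 0},{"xyz": [0,0,0],"twist": 0,"gripper": 0}]}}

```text
t: 26.2
eef_pos: [557.1, -109.6, 137.3]
eef_rot: [0.009, -3.141, -0.0]
force: [1.0, 0.1, 0.5]
gripper_width: -0.2
grip_force: 0.0
```

{"fn": "apply_moves", "kwargs": {"increments": [{"xyz": [0,-12,0],"twist": 0,"gripper": 0},{"xyz": [-2,-8,0],"twist": 0,"gripper": 0},{"xyz": [-3,-8,-2],"twist": 0,"gripper": 0},{"xyz": [-4,-8,-2],"twist": 0,"gripper": 0},{"xyz": [-5,-8,-3],"twist": 0,"gripper": 0}]}}

```text
t: 26.7
eef_pos: [543.4, -154.4, 130.3]
eef_rot: [-0.009, 3.14, -0.0]
force: [0.3, 0.8, -0.5]
gripper_width: 0.0
grip_force: 0.4
```

{"fn": "apply_moves", "kwargs": {"increments": [{"xyz": [-6,-8,-3],"twist": 0,"gripper": 0},{"xyz": [0,0,0],"twist": 0,"gripper": 0},{"xyz": [4,12,4],"twist": 0,"gripper": 0},{"xyz": [10,8,10],"twist": 0,"gripper": 0},{"xyz": [22,0,12],"twist": 0,"gripper": 0}]}}

```text
t: 27.2
eef_pos: [573.3, -139.6, 154.0]
eef_rot: [0.011, -3.142, -0.001]
force: [-0.5, -0.9, 0.0]
gripper_width: 0.0
grip_force: 0.0
```

```bash
python3 - <<'E'
from h import *
o=np.array([481.5,-161.8,67.0]);n=np.array([-.5,0,.866]);u=np.array([.866,0,.5])
for c in("wrist","top"):
    s=bot.snapshot(c);np.savez(c+"9.npz",**s);cv2.imwrite(f"pics/{c}9.png",s["img"])
    for r in bot.silhouettes(c,"keeper_knob")[:3]:
        A=cloud(s,r["mask"]);X=A-o;h=X@n;k=(h>28)&(h<39)&(np.abs(X[:,1])<90);print(c,r["confidence"],r["bbox"],k.sum(),(np.median((X@u)[k]),np.median(X[k,1])) if k.any() else "")
E
python3 st.py
```

```text
wrist 0.98 [180.8, 81.9, 119.2, 94.3] 360 (np.float64(73.20181806407592), np.float64(-17.395763052422723))
{'t': 27.4, 'qpos': [-0.378, 0.407, -0.044, 1.119, 0.0, -0.385], 'eef_pos': [573.873, -140.695, 153.192], 'force': [-0.029, 0.734, -0.698], 'torque': [0.021, -0.018, 0.01], 'gripper_width': -0.043, 'grip_force': 0.0}
zdir [ 0.001 -0.    -1.   ] xdir [-1.    -0.007 -0.001] yaw -179.6050312949462
```

{"fn": "apply_moves", "kwargs": {"increments": [{"xyz": [0,-20,0],"twist": 0,"gripper": 0},{"xyz": [0,-19,0],"twist": 0,"gripper": 0},{"xyz": [0,0,-13],"twist": 0,"gripper": 0},{"xyz": [0,0,-13],"twist": 0,"gripper": 0},{"xyz": [-10,0,0],"twist": 0,"gripper": 0}]}}

```text
t: 27.9
eef_pos: [562.7, -180.8, 125.5]
eef_rot: [0.008, -3.14, -0.002]
force: [-1.7, 0.1, -0.2]
gripper_width: -0.0
grip_force: 0.0
```

{"fn": "apply_moves", "kwargs": {"increments": [{"xyz": [-10,0,0],"twist": 0,"gripper": 0},{"xyz": [-6,-3,-2],"twist": 0,"gripper": 0},{"xyz": [-6,-4,-3],"twist": 0,"gripper": 0},{"xyz": [-5,-4,-3],"twist": 0,"gripper": 0},{"xyz": [-5,-3,-3],"twist": 0,"gripper": 0}]}}

```text
t: 28.4
eef_pos: [531.4, -195.1, 116.3]
eef_rot: [-0.009, 3.14, -0.001]
force: [1.4, 0.1, 1.6]
gripper_width: 0.1
grip_force: 0.5
```

{"fn": "apply_moves", "kwargs": {"increments": [{"xyz": [-5,-2,-3],"twist": 0,"gripper": 0},{"xyz": [-4,-1,-2.5],"twist": 0,"gripper": 0},{"xyz": [-4,-1,-2.5],"twist": 0,"gripper": 0},{"xyz": [-4,-1,-2.3],"twist": 0,"gripper": 0},{"xyz": [0,0,0],"twist": 0,"gripper": 0}]}}

```text
t: 28.9
eef_pos: [513.7, -199.2, 105.4]
eef_rot: [0.009, -3.141, -0.001]
force: [-0.4, 0.0, -0.1]
gripper_width: -0.0
grip_force: 0.0
```

```bash
cat > knob.py <<'E'
from h import *
o=np.array([481.5,-161.8,67.0]);n=np.array([-.5,0,.866]);u=np.array([.866,0,.5])
s=bot.snapshot("wrist");cv2.imwrite("pics/wl.png",s["img"])
for r in bot.silhouettes("wrist","keeper_knob")[:2]:
    A=cloud(s,r["mask"]);X=A-o;h=X@n;k=(h>31)&(h<38)&(np.abs(X[:,1])<60);print(r["confidence"],r["bbox"],k.sum(),(np.median((X@u)[k]),np.median(X[k,1])) if k.any() else "")
    k=(h>10)&(h<15);B=np.c_[X@u,X[:,1]][k]
    if k.sum()>30: l=cv2.fitLine(B.astype(np.float32),cv2.DIST_HUBER,0,.01,.01).ravel();print("bar angle",np.arctan2(l[0],-l[1]),l,k.sum())
E
python3 knob.py; python3 st.py
```

```text
0.58 [249.4, 179.1, 162.4, 43.3] 410 (np.float64(33.13717885701624), np.float64(-35.42109325438702))
bar angle 0.13529272 [ 0.13488036 -0.9908619  27.406303    7.0562243 ] 2801
{'t': 29.0, 'qpos': [-0.518, 0.376, -0.234, 0.962, 0.001, -0.524], 'eef_pos': [514.059, -199.088, 105.621], 'force': [-0.165, 0.23, -0.726], 'torque': [0.06, 0.017, 0.023], 'gripper_width': -0.356, 'grip_force': 0.0}
zdir [-0.     0.001 -1.   ] xdir [-1.    -0.006  0.   ] yaw -179.65847622328386
```

{"fn": "apply_moves", "kwargs": {"increments": [{"xyz": [-3,0,-1.5],"twist": 0,"gripper": 0},{"xyz": [-3,0.5,-1.5],"twist": 0,"gripper": 0},{"xyz": [-2,0.5,-1],"twist": 0,"gripper": 0},{"xyz": [0,0,0],"twist": 0,"gripper": 0},{"xyz": [0,0,0],"twist": 0,"gripper": 0}]}}

```text
t: 29.5
eef_pos: [506.5, -198.5, 101.9]
eef_rot: [-0.009, 3.141, 0.0]
force: [-0.3, 0.0, 0.3]
gripper_width: 0.0
grip_force: 0.0
```

```bash
python3 knob.py; python3 st.py
```

```text
0.7 [247.2, 191.1, 165.4, 32.8] 408 (np.float64(25.043670967343964), np.float64(-35.94566598037859))
bar angle 0.033587888 [ 0.03358157 -0.99943596 23.553886    6.6463327 ] 2859
{'t': 29.6, 'qpos': [-0.523, 0.367, -0.26, 0.944, 0.0, -0.529], 'eef_pos': [506.714, -198.547, 101.989], 'force': [0.346, -0.38, -0.81], 'torque': [0.006, 0.017, -0.023], 'gripper_width': -0.361, 'grip_force': 0.0}
zdir [ 0.001 -0.    -1.   ] xdir [-1.    -0.006 -0.001] yaw -179.66029578067858
```

{"fn": "apply_moves", "kwargs": {"increments": [{"xyz": [-1.5,0,-0.8],"twist": 0,"gripper": 0},{"xyz": [-1.5,0,-0.8],"twist": 0,"gripper": 0},{"xyz": [0,0,0],"twist": 0,"gripper": 0},{"xyz": [0,0,0],"twist": 0,"gripper": 0},{"xyz": [0,0,0],"twist": 0,"gripper": 0}]}}

```text
t: 30.1
eef_pos: [503.7, -198.6, 100.4]
eef_rot: [-0.009, 3.141, -0.0]
force: [-0.2, -0.1, 0.3]
gripper_width: 0.0
grip_force: 0.2
```

```bash
python3 knob.py; python3 st.py
```

```text
0.71 [243.8, 196.4, 169.5, 34.6] 401 (np.float64(22.411543913702065), np.float64(-35.792840951260104))
bar angle 0.0027273456 [ 2.7273423e-03 -9.9999630e-01  2.2387327e+01  6.8002858e+00] 2830
{'t': 30.2, 'qpos': [-0.526, 0.364, -0.269, 0.937, 0.0, -0.532], 'eef_pos': [503.674, -198.56, 100.348], 'force': [-0.184, -0.619, 0.865], 'torque': [-0.03, -0.015, -0.045], 'gripper_width': 0.062, 'grip_force': 0.165}
zdir [ 0.001 -0.    -1.   ] xdir [-1.    -0.006 -0.001] yaw -179.66327496264157
```

{"fn": "apply_moves", "kwargs": {"increments": [{"xyz": [-0.7,0,-0.3],"twist": 0,"gripper": 0},{"xyz": [0,0,0],"twist": 0,"gripper": 0},{"xyz": [8,0,4],"twist": 0,"gripper": 0},{"xyz": [10,0,20],"twist": 0,"gripper": 0},{"xyz": [0,0,40],"twist": 0,"gripper": 0}]}}

```text
t: 30.7
eef_pos: [520.8, -197.9, 162.9]
eef_rot: [0.01, -3.139, -0.003]
force: [-0.1, -1.2, 0.1]
gripper_width: -0.0
grip_force: 0.0
```

{"fn": "apply_moves", "kwargs": {"increments": [{"xyz": [-20,0,40],"twist": 0,"gripper": 0},{"xyz": [-30,0,30],"twist": 0,"gripper": 0},{"xyz": [-30,0,20],"twist": 0,"gripper": 0},{"xyz": [-20,0,0],"twist": 0,"gripper": 0},{"xyz": [0,0,0],"twist": 0,"gripper": 0}]}}

```text
t: 31.2
eef_pos: [419.7, -198.5, 255.3]
eef_rot: [-0.008, 3.14, -0.002]
force: [1.6, -0.7, 0.1]
gripper_width: 0.3
grip_force: 0.0
```

```bash
python3 knob.py; python3 st.py
python3 - <<'E'
from h import *
im=cv2.imread("pics/wl.png")
s=bot.snapshot("top")
cv2.imwrite("pics/final.png",np.hstack([im[100:300,150:400],cv2.resize(s["img"][110:240,120:380],(400,200))]))
E
```

```text
0.94 [272.0, 224.6, 59.7, 14.0] 0 
bar angle 3.0752902 [ 0.06625393  0.9978028  21.17554    17.334734  ] 487
{'t': 31.3, 'qpos': [-0.616, 0.154, -0.131, 1.285, 0.0, -0.622], 'eef_pos': [421.274, -198.679, 254.318], 'force': [0.197, -0.606, -0.222], 'torque': [0.021, -0.003, -0.083], 'gripper_width': -0.138, 'grip_force': 0.0}
zdir [ 0.001 -0.    -1.   ] xdir [-1.    -0.005 -0.001] yaw -179.69147744460184
```

View pics/final.png

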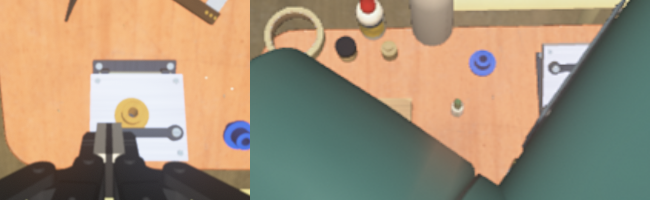

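The keeper bar lies over the flange, but the knob is hidden by the fingers. I'll shift for a clear check.

{"fn": "apply_moves", "kwargs": {"increments": [{"xyz": [20,0,20],"twist": 0,"gripper": 0},{"xyz": [30,0,20],"twist": 0,"gripper": 0},{"xyz": [30,0,0],"twist": 0,"gripper": 0},{"xyz": [20,0,0],"twist": 0,"gripper": 0},{"xyz": [0,0,0],"twist": 0,"gripper": 0}]}}

```text
t: 31.85
eef_pos: [523.6, -198.3, 292.5]
eef_rot: [0.012, -3.141, -0.001]
force: [-0.3, 0.9, -0.5]
gripper_width: -0.2
grip_force: 0.0
```

```bash
python3 knob.py
python3 - <<'E'
from h import *
cv2.imwrite("pics/last.png",cv2.resize(cv2.imread("pics/wl.png")[100:260,150:370],None,fx=3,fy=3))
E
```

```text
0.56 [254.8, 129.0, 75.3, 21.2] 83 (np.float64(22.832179870739004), np.float64(-35.894669785133544))
bar angle 0.003858761 [ 3.8587514e-03 -9.9999255e-01  2.3019201e+01  5.8490343e+00] 656
```

View pics/last.png

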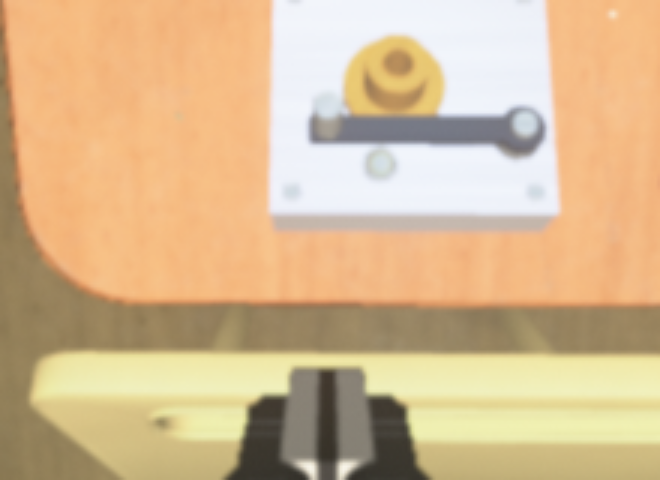

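The keeper is seated over the flange: bar angle 0.004 rad, knob at plate (22.8, -35.9), with the bushing flush and the robot clear. Handing in.

```bash
python3 -c "
from bench import bot
print(bot.job_done())"
```

```text
the job is handed in; nothing more can be done
None
```

The changeover is done and handed in: the small bushing is pressed flush in the bore, the keeper is back over its flange and seated at 0.00 rad, the large bushing is still in the rack, and the robot is clear (about 32 s on the clock).

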